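# Square the laden slate against its peg and take its picture

### The job

Square up the laden slate on the photo board: without lifting it, and with its notched corner kept against the steel peg, gently push the corner diagonally opposite until the slate lies square inside the white painted outline. Then take the picture with the red button of the remote: press it to its halfway stop and pause there for a second, press it fully down, and let go. What lies on the slate must ride along in place, and the other things on the table must stay where they are.

Things in the scene. Friction and masses are not known exactly. Their poses are not given: they have to be found in the camera images.
- board: Fixed brown wooden board, 300 x 455 x 12 mm (x -35 to 265, y -145 to 310 mm), top at z = 0.012. Origin on the table under the steel peg's axis. The slate's long edges must lie along its +x, short ones along +y. White painted outline of the slate's proper place (slate at x -10 to 190, y -10 to 130 mm): 5 mm lines, 3 mm outside the slate's edges. A camera stands at x 30 to 150, y 195 to 310 mm, 130 mm high.
- peg_foot (a point): Centre of the foot of the fixed steel peg (12 mm diameter, rising 30 mm above the board), on the board's top face.
- slate: Loose dark slate, 200 x 140 x 10 mm, about 0.7 kg, flat on the board. Origin on its underside at the notch, 6 mm from both notch faces, on the peg's axis when seated; +x along the long edges, +y along the short ones; it covers x -10 to 190, y -10 to 130 mm. It starts 0.3 to 0.6 rad clockwise (from above) of its proper place: turn it counter-clockwise until its +x is parallel to the board's +x.
- slate_notch (a point): Origin of slate, half-way up the slate's thickness. That corner has a square 16 x 16 mm notch cut out, open at the corner; the peg sits in it, touching both notch faces.
- slate_push_corner (a point): Corner opposite the notch, (190, 130) mm in the slate's frame, half-way up. Pushed on the short edge (face x = 190 mm) close to this corner, in the slate's own -x direction, the slate stays pressed on the peg and turns about it; pushed on a long edge it can come off the peg. It stops as soon as the push stops.
- slate_center (a point): Middle of the slate, half-way up its thickness, at (90, 60) mm in the slate's frame.
- ramekin_center (a point): Centre of a white ceramic ramekin, 64 mm across, 35 mm high, standing loose on the slate near (55, 80) mm in its frame.
- cheese_center (a point): Centre of a piece of yellow cheese, 55 x 30 x 26 mm, lying loose on the slate near (125, 40) mm in its frame.
- remote: Grey remote release, 75 x 100 x 30 mm, fixed to the table, origin at the centre of its underside; it stands on the left or on the right of the board. The red button stands in the middle of its top.
- button_top (a point): Centre of the top face of the round red button (30 mm across), 52 mm above the table when free; it moves with the button. The button goes straight down in two stages: first 6 mm at 1 to 3 N to a halfway stop, which holds up to about 9 N; then another 5 mm at 9 to 13 N to the bottom. It springs back when released.
- shutter_half (a joint): First stage of the button, m: 0 free, 0.006 at the halfway stop.
- shutter_full (a joint): Second stage of the button, m: 0 until the halfway stop is overcome, 0.005 fully down.
- tin_center (a point): Centre of a flat brass-coloured tin with a green label, 75 x 105 x 24 mm, loose on the table on the side where the remote is not.
- bottle: Tall blue bottle, 76 mm across, 270 mm high, loose, far left; origin under its centre.
- tumbler: Glass tumbler, 68 mm across, 85 mm high, loose, far right; origin under its centre.

How it is judged:
By the outcome, as a careful person would: the job done as asked, in the order asked, and still so for the second after the job is handed in, with the robot touching nothing.
It also fails if it takes over 56 s, if anything falls off the work surface, if the arm or the gripper's body presses on something with over 40 N, if the wrist force passes 120 N, or if a joint passes its speed limit or range.

### The arm

A 6-joint arm with a two-finger parallel gripper is mounted at the origin on the work surface. World frame = base frame: x ahead of the robot, y to its left, z up, the work surface at z = 0. Lengths are in m, angles in degrees, forces in N, time in s.
With the tool pointing down it reaches from about 0.325 to 0.925 m from the base axis. Payload 3.1 kg.
Tool frame: the origin (TCP) lies at the very end of the fingers, on their centre line; the grasp point (between the pads) lies 19 mm behind it (grasp_offset is the distance from the TCP to the grasp point, in m); z points along the fingers, y is the line along which they close (so a half turn about z gives the same grasp; the last joint's range is limited). The gripper opens to 85 mm and grips with 20 to 120 N. Pads are 22 mm wide; open, the fingers measure 114 mm over their backs; the gripper's body (76 mm by 85 mm) begins 54 mm behind the grasp point. The pads swing forward as they close: fully open they stand 13 mm farther back than shut.
Start: joints at [62.097, 12.427, 92.441, -0, 75.132, -6.429], TCP at [0.229, 0.582, 0.231] pointing down, gripper open.
Joint ranges: [-157.48, 157.48], [-44.54, 120.13], [17.64, 146.25], [-64.5, 244.5], [7.68, 150.69], [-147.95, 147.95]. Speed limits (degrees/s): [159.86, 159.86, 180, 180, 180, 180].

### API

Orientations are given as [roll, pitch, yaw] about the fixed x, y, z axes, in that order (R = Rz(yaw) Ry(pitch) Rx(roll)).
In Python, from station import * gives the robot as it stands. The module is installed in compiled form; this text tells all that it offers.
- The arm moves only by the tool move_arm, never from a script. Its argument "plan" is a list of rows, each a list of 3 entries, a list of its own where there are three numbers: the shift along the tool's x, y, z in units of 40 mm (1.0 is 40 mm), then the turn, a rotation vector about the tool's x, y, z in units of 6 degrees (1.0 is 6 degrees), then the finger opening in mm, from 0 to 85.4. In form: [[[tx, ty, tz], [rx, ry, rz], gripper], ...]. A call has 1 to 20 rows; each row is the pose to reach, as a shift and turn from the pose commanded when the call began, along the tool's axes at that moment; what a row does not reach only later rows make up. A row lasts 1/10 s, in which the tool goes at most 50 mm and 8.59 degrees, less where a joint would pass 70% of its speed; a pose out of reach is approached as far as the arm can. A call with a gripper value outside its range is refused whole. The fingers move at their own pace and stop on an object; the grip force is fixed at half the most. Time passes only in rows, so rows that repeat a pose let the fingers close. It gives the time, the measured TCP pose, the force, the opening and the grip force at its end, in the units of the state.
- state(): the state, without advancing time (a new reading comes with each control period).
- get_image(name): name is "side" or "top"; returns a dict with "pixels" (420x560x3 uint8, red, green, blue), "depth" (420x560 float32, m along the optical axis (not along the pixel's ray), 0 where there is no reading), "mtx" (3x3 intrinsics, pixels), "k1" (the pictures are not rectified: a ray, as slopes to the right and down, at radius r is drawn at 1 + k1 r^2 times it, then the intrinsics apply), "view" (4x4, takes a point from world to camera coordinates). Camera axes: x right, y up, looking along -z (the intrinsics and any distortion apply to the point x, -y, -z); pixel columns grow to the right and rows downward; lengths in m; the calibration is good to about 2 mm. A picture is of the moment at which its call begins.
- sign_off(): hands the job in; it is judged then, once.
Trained networks look in the newest picture that a camera, given by its name, has taken for a name from the list of things; names that differ only in an ending like _2 or _b are one class to them, and where a whole thing is asked for, a point or a joint stands for the part that bears it (a point fixed in the world has none). Each returns a list of dicts, best first, with "p" (0 to 1); they miss things now and then, are a little off and sometimes report something else, mostly with a low value. They report only what shows in the picture. A call takes as long as a camera call.
- find_in(camera, thing): "bbox" ([left, top, width, height] in pixels, round what is visible of it).
The state is a dict: "t": time; "joint_pos": joint angles; "qvel": joint speeds; "tau": joint torques, N m; "ee_pos": TCP position; "eef_rot": TCP orientation; "force": force on the tool from outside, world axes, zero at the start; "torque": the same for the moment, N m; "grip_width": opening from 0.0 (shut) to 1.0 (fully open); "finger_force": force on a finger pad.
Only numpy, scipy, OpenCV 4.12 (cv2) and the standard library are available. Lean on these libraries where they do the work, as an engineer would, in place of code of your own. Each camera call takes 0.05 s, during which the arm holds its last target. There are 200 camera calls.

## Working session

There is one attempt and no reset: what is moved stays moved. The work goes in short steps, Python scripts to look and compute and a tool call to move; the robot and the scene stay as the last step left them, time stands still between calls to the robot, and variables do not carry over. Pictures are saved under pics/ and viewed, at most 10 in all, crops included, and the job is handed in when it is done.

Besides the shell and the picture viewer there is one more tool, called after "Call:" as name(argument=value, ...), one argument or row to a line, values as JSON. move_arm: Moves the arm, as the interface text tells. Its arguments: {"type":"object","properties":{"plan":{"type":"array"}},"required":["plan"]}

```bash
mkdir -p pics; cat > h.py <<'E'
from station import *
import numpy as np, cv2
def px2w(im,u,v,z=None):
    """pixel -> world; on plane z if given, else by depth"""
    K=np.array(im["mtx"]);p=np.array([(u-K[0,2])/K[0,0],(v-K[1,2])/K[1,1]]);d=p.copy()
    for _ in range(20): d=p/(1+im["k1"]*(d@d))
    V=np.linalg.inv(np.array(im["view"]));r=V[:3,:3]@np.array([d[0],-d[1],-1]);c=V[:3,3]
    s=(z-c[2])/r[2] if z is not None else im["depth"][int(v),int(u)]
    return c+s*r
def w2px(im,P):
    q=np.array(im["view"])@np.append(P,1);x=np.array([q[0],-q[1]])/-q[2]
    x=x*(1+im["k1"]*(x@x));K=np.array(im["mtx"])
    return K[0,0]*x[0]+K[0,2],K[1,1]*x[1]+K[1,2]
def save(im,n,s=1.4):
    cv2.imwrite("pics/"+n,cv2.resize(im["pixels"][:,:,::-1],None,fx=s,fy=s,interpolation=cv2.INTER_CUBIC))
E
python3 - <<'E'
from h import *
for c in("top","side"):
    im=get_image(c);save(im,c+"0.png");print(c,im["view"],im["mtx"],im["k1"])
    for t in("board","slate","remote","button_top","tin_center","bottle","tumbler","ramekin_center","cheese_center"):
        r=find_in(c,t)
        if r:print(t,r[0])
s=state();print(s)
E
```

```text
top [[-0.01642016 -0.99986377  0.00167745 -0.02724305]
 [ 0.99430031 -0.01615199  0.10538502 -0.55867141]
 [-0.10534357  0.00339832  0.99443008 -1.15863125]
 [ 0.          0.          0.          1.        ]] [[404.42072045   0.         279.90925459]
 [  0.         404.42072045 218.24582896]
 [  0.           0.           1.        ]] -0.05749156268091297
board {'bbox': [240.5, 145.4, 120.5, 164.1], 'p': 0.72}
slate {'bbox': [260.1, 213.3, 73.8, 68.4], 'p': 0.81}
remote {'bbox': [137.7, 250.3, 35.6, 27.8], 'p': 0.93}
button_top {'bbox': [146.9, 255.2, 10.0, 13.1], 'p': 0.41}
tin_center {'bbox': [382.4, 211.5, 39.5, 31.0], 'p': 0.83}
bottle {'bbox': [95.2, 148.1, 59.4, 40.7], 'p': 0.63}
tumbler {'bbox': [258.0, 211.4, 77.9, 72.2], 'p': 0.75}
ramekin_center {'bbox': [276.1, 223.1, 18.7, 20.6], 'p': 0.63}
cheese_center {'bbox': [291.5, 247.9, 22.2, 16.1], 'p': 0.54}
side [[ 0.99149399 -0.13006345 -0.00481336 -0.55804108]
 [ 0.0750496   0.54111749  0.83759144 -0.09223041]
 [-0.10633544 -0.83082812  0.54627595 -1.25510472]
 [ 0.          0.          0.          1.        ]] [[467.01803533 
[... 613 characters left out ...]
21.4, 222.6, 21.6, 23.9], 'p': 0.74}
{'t': 1.0, 'joint_pos': array([ 6.20949349e+01,  1.24266678e+01,  9.24406115e+01, -2.09673081e-03,
        7.51334415e+01, -6.42768062e+00]), 'qvel': array([-0.08273919, -0.13237718,  0.01143325,  0.13177462,  0.03360773,
        0.01384881]), 'tau': array([-2.91558144e-04, -3.96894622e+01, -3.04269326e+01, -1.73637645e-04,
        7.04023660e-04,  3.67651882e-07]), 'ee_pos': array([0.22881716, 0.58161514, 0.23131243]), 'eef_rot': array([-1.79999057e+02,  1.93311304e-03,  1.58523154e+02]), 'force': array([ 0.32814958,  0.41522662, -0.74374346]), 'torque': array([-0.00124918, -0.02655995,  0.05950952]), 'finger_force': 0.0, 'grip_width': 1.000764277035569}
```

View pics/top0.png

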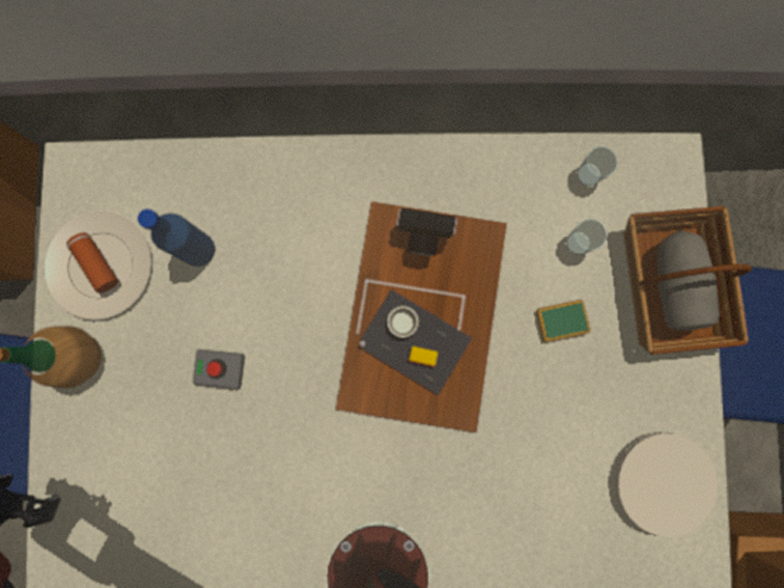

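View pics/side0.png

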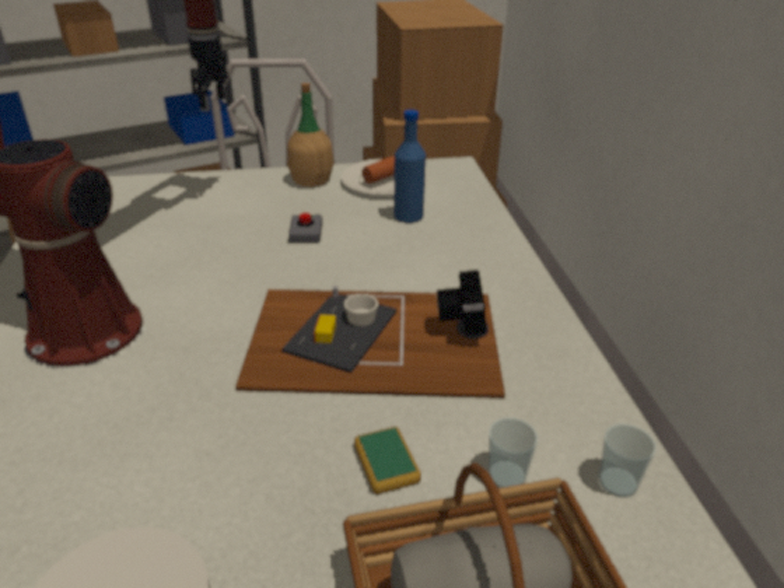

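The top view (1.4x) shows the board in the middle, peg at about (362,344), slate push corner at about (470,340), remote at left (218,369) and tin at right (563,320). In the side view the slate lies at about (340,330) and the button at (306,217).

```bash
cat >> h.py <<'E'
def avg(c,n=4):
    ims=[get_image(c) for _ in range(n)];im=dict(ims[0]);im["pixels"]=np.mean([i["pixels"] for i in ims],0).astype(np.uint8);im["depth"]=np.median([i["depth"] for i in ims],0);return im
from scipy.optimize import minimize
def fitrect(im,mask,rect,z,x0):
    """pose (x,y,deg) of rect (x0,x1,y0,y1 in own frame) at height z that best matches a mask (IoU, antialiased)"""
    def f(q):
        a=np.radians(q[2]);R=np.array([[np.cos(a),-np.sin(a)],[np.sin(a),np.cos(a)]]);x0,x1,y0,y1=rect
        P=[w2px(im,np.append(R@[x,y]+q[:2]/1000,z)) for x,y in((x0,y0),(x1,y0),(x1,y1),(x0,y1))]
        m=np.zeros(mask.shape,np.uint8);cv2.fillPoly(m,[np.round(np.array(P)*256).astype(np.int32)],255,cv2.LINE_AA,8)
        m=m/255.;return 1-np.minimum(m,mask).sum()/np.maximum(m,mask).sum()
    r=minimize(f,x0,method="Nelder-Mead",options=dict(initial_simplex=np.array(x0)+np.array([[0,0,0],[12,0,0],[0,12,0],[0,0,6]]),xatol=.05,fatol=1e-5));return r.x,r.fun
def masks(im,lo=(0,0)):
    p=im["pixels"].astype(int);h=cv2.cvtColor(im["pixels"],cv2.COLOR_RGB2HSV)
    roi=np.zeros(p.shape[:2],bool);roi[135:320,230:370]=1
    br=(roi&((h[...,1]>110))).astype(np.uint8)
    br=cv2.morphologyEx(br,cv2.MORPH_OPEN,np.ones((3,3)));n,l,s,_=cv2.connectedComponentsWithStats(br);c=max(range(1,n),key=lambda i:s[i,4])
    ct,_=cv2.findContours((l==c).astype(np.uint8),0,2);b=np.zeros_like(br);cv2.fillPoly(b,[cv2.convexHull(np.vstack(ct))],1)
    roi[:200]=0
    sl=(roi&(h[...,1]<80)&(h[...,2]<95)).astype(np.uint8);sl=cv2.morphologyEx(sl,cv2.MORPH_OPEN,np.ones((3,3)))
    n,l,s,_=cv2.connectedComponentsWithStats(sl);c=max(range(1,n),key=lambda i:s[i,4])
    ct,_=cv2.findContours((l==c).astype(np.uint8),0,2);d=np.zeros_like(br);cv2.fillPoly(d,[cv2.convexHull(np.vstack(ct))],1)
    return b,d
E
python3 - <<'E'
from h import *
im=avg("top",6);b,d=masks(im)
pg=px2w(im,362/1.4,344/1.4,.04);print("peg",pg)
Bq,e=fitrect(im,b,(-.035,.265,-.145,.310),.012,[pg[0]*1000,pg[1]*1000,-81]);print("board",Bq,e)
Sq,e=fitrect(im,d,(-.01,.19,-.01,.13),.022,[pg[0]*1000,pg[1]*1000,-110]);print("slate",Sq,e)
np.save("board.npy",Bq);np.save("slate.npy",Sq)
a=im["pixels"][:,:,::-1].copy();S=6;u0,v0=235,195
z=cv2.resize(a[v0:v0+95,u0:u0+130],None,fx=S,fy=S,interpolation=cv2.INTER_CUBIC)
def draw(q,rect,h,col):
    t=np.radians(q[2]);R=np.array([[np.cos(t),-np.sin(t)],[np.sin(t),np.cos(t)]])
    P=np.array([w2px(im,np.append(R@[x,y]+q[:2]/1000,h)) for x,y in((rect[0],rect[2]),(rect[1],rect[2]),(rect[1],rect[3]),(rect[0],rect[3]))])
    cv2.polylines(z,[np.round((P-[u0,v0]+.5)*S).astype(int)],True,col,1)
draw(Bq,(-.035,.265,-.145,.310),.012,(0,255,0));draw(Bq,(-.0155,.1955,-.0155,.1355),.012,(255,255,0));draw(Sq,(-.01,.19,-.01,.13),.022,(0,0,255))
u,v=w2px(im,[Bq[0]/1000,Bq[1]/1000,.042]);cv2.circle(z,(int((u-u0+.5)*S),int((v-v0+.5)*S)),4,(255,0,255),1)
cv2.imwrite("pics/crop1.png",z)
# button: red blob
p=im["pixels"].astype(int);for_=(p[...,0]>120)&(p[...,1]<70)&(p[...,2]<70);for_[:, :135]=0;for_[:,180:]=0;for_[:245]=0;for_[285:]=0
ys,xs=np.nonzero(for_);print("btn top",xs.mean(),ys.mean(),len(xs),px2w(im,xs.mean(),ys.mean(),.052))
s=avg("side",3);p=s["pixels"].astype(int);m=(p[...,0]>120)&(p[...,1]<70)&(p[...,2]<70);m[:145]=0;m[172:]=0;m[:,:200]=0;m[:,240:]=0
ys,xs=np.nonzero(m);print("btn side",len(xs),px2w(s,xs.mean(),ys.mean(),.048))
gr=(p:=im["pixels"].astype(int)).sum(2)<340;gr[:, :134]=0;gr[:,178:]=0;gr[:246]=0;gr[283:]=0
ys,xs=np.nonzero(gr);print("remote",px2w(im,xs.mean(),ys.mean(),.03),len(xs))
print("depth btn",px2w(im,*np.round([153,263])),im["depth"][258:268,150:157].min())
E
```

```text
peg [0.47817041 0.02668761 0.04      ]
board [478.29772601  26.32975276 -99.44687719] 0.02445304912656865
slate [ 478.31671083   26.76270643 -121.95171657] 0.05087905114733893
btn top 152.4375 262.9125 80 [0.43300652 0.33107241 0.052     ]
btn side 20 [0.43253296 0.3290155  0.048     ]
remote [0.43024626 0.327549   0.03      ] 907
depth btn [0.43273675 0.32937039 0.0522217 ] 1.1479559
```

View pics/crop1.png

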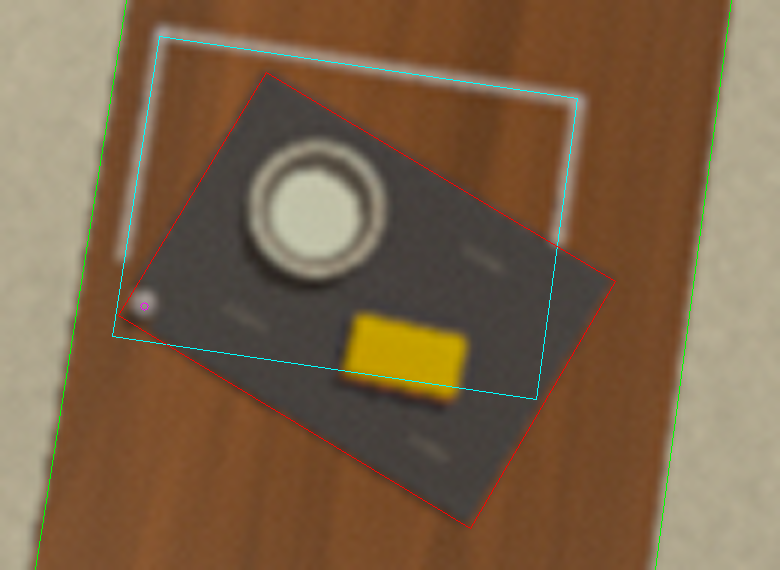

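The overlay fits: the green, cyan and red lines follow the board, the outline and the slate, and the peg is at crop (144,305). The slate needs about +22.5° of turn. Next I work out the approach.

```bash
cat >> h.py <<'E'
Bq=np.load("board.npy")
def go(x,y,z,yaw,s=None):
    """shift (40 mm units, tool axes) and rz (6 deg units) from the present pose, tool down"""
    s=s or state();w=np.radians(s["eef_rot"][2]);d=np.array([x,y,z])-s["ee_pos"]
    T=np.array([[np.cos(w),np.sin(w),0],[np.sin(w),-np.cos(w),0],[0,0,-1]])
    return np.round(T@d/.04,3),round(-((yaw-s["eef_rot"][2]+180)%360-180)/6,3)
def s2w(q,x,y):
    a=np.radians(q[2]);return np.array([q[0]+x*np.cos(a)-y*np.sin(a),q[1]+x*np.sin(a)+y*np.cos(a)])/1000
E
python3 - <<'E'
from h import *
q=np.array([*Bq[:2],-121.95]);p=s2w(q,217,119);print(p,s2w(q,190,130))
print(go(*p,.20,148.05),go(*p,.015,148.05),state()["ee_pos"],state()["eef_rot"],state()["t"])
E
```

```text
[ 0.4644386  -0.22076927] [ 0.48806004 -0.20368046]
(array([-12.826, -16.512,   0.783]), np.float64(1.746)) (array([-12.826, -16.512,   5.408]), np.float64(1.746)) [0.22877099 0.58165542 0.23132094] [1.79996457e+02 6.40386470e-04 1.58527741e+02] 1.45
```

Call:
move_arm(
  plan=[
    [[-1, -1.25, 0], [0, 0, 0.2], 0],
    [[-2, -2.5, 0.1], [0, 0, 0.4], 0],
    [[-12.8, -16.5, 0.8], [0, 0, 1.75], 0],
    [[-12.8, -16.5, 0.8], [0, 0, 1.75], 0],
    [[-12.8, -16.5, 0.8], [0, 0, 1.75], 0],
    [[-12.8, -16.5, 0.8], [0, 0, 1.75], 0],
    [[-12.8, -16.5, 0.8], [0, 0, 1.75], 0],
    [[-12.8, -16.5, 0.8], [0, 0, 1.75], 0],
    [[-12.8, -16.5, 0.8], [0, 0, 1.75], 0],
    [[-12.8, -16.5, 0.8], [0, 0, 1.75], 0],
    [[-12.8, -16.5, 0.8], [0, 0, 1.75], 0],
    [[-12.8, -16.5, 0.8], [0, 0, 1.75], 0],
    [[-12.8, -16.5, 0.8], [0, 0, 1.75], 0],
    [[-12.8, -16.5, 0.8], [0, 0, 1.75], 0],
    [[-12.8, -16.5, 0.8], [0, 0, 1.75], 0],
    [[-12.8, -16.5, 0.8], [0, 0, 1.75], 0],
    [[-12.8, -16.5, 0.8], [0, 0, 1.75], 0],
    [[-12.8, -16.5, 0.8], [0, 0, 1.75], 0],
    [[-12.8, -16.5, 0.8], [0, 0, 1.75], 0],
    [[-12.8, -16.5, 0.8], [0, 0, 1.75], 0],
  ],
)

```text
t: 3.45
ee_pos: [0.4632, -0.2189, 0.199]
eef_rot: [180.0, -0.1, 148.1]
force: [-0.2, 0.6, -0.8]
grip_width: 0.001
finger_force: 0.0
```

Call:
move_arm(
  plan=[
    [[0, 0, 0.4], [0, 0, 0], 0],
    [[0, 0, 1.0], [0, 0, 0], 0],
    [[0, 0, 1.7], [0, 0, 0], 0],
    [[0, 0, 2.4], [0, 0, 0], 0],
    [[0, 0, 3.0], [0, 0, 0], 0],
    [[0, 0, 3.5], [0, 0, 0], 0],
    [[0, 0, 3.9], [0, 0, 0], 0],
    [[0, 0, 4.2], [0, 0, 0], 0],
    [[0, 0, 4.4], [0, 0, 0], 0],
    [[0, 0, 4.52], [0, 0, 0], 0],
    [[0, 0, 4.57], [0, 0, 0], 0],
    [[0, 0, 4.57], [0, 0, 0], 0],
  ],
)

```text
t: 4.65
ee_pos: [0.4639, -0.2201, 0.0168]
eef_rot: [-180.0, 0.0, 148.0]
force: [-1.0, -0.4, 0.0]
grip_width: -0.003
finger_force: 0.0
```

```bash
python3 - <<'E'
from h import *
s=state();print(s["ee_pos"],s["eef_rot"],s["force"])
im=get_image("top");z=cv2.resize(im["pixels"][190:300,235:375,::-1],None,fx=5,fy=5,interpolation=cv2.INTER_CUBIC)
sd=get_image("side");y=cv2.resize(sd["pixels"][195:305,160:300,::-1],None,fx=5,fy=5,interpolation=cv2.INTER_CUBIC)
cv2.imwrite("pics/s2.png",y)
b,d=masks(im);print(fitrect(im,d,(-.01,.19,-.01,.13),.022,[478,27,-121]))
q=np.array([*Bq[:2],-121.95])
for dx,dth,y in((217,0,119),(204.5,0,119)): print(go(*s2w(q,dx,y),.0155,148.05))
E
```

```text
[ 0.4639363  -0.2201059   0.01682157] [-1.79998594e+02  3.54592587e-02  1.48032583e+02] [-0.97108408 -0.39818508  0.01410284]
(array([ 480.03239767,   27.54186445, -121.06001009]), np.float64(0.05438135338553651))
(array([-0.011, -0.005,  0.041]), np.float64(-0.004))
(array([-0.011,  0.307,  0.041]), np.float64(-0.004))
```

View pics/s2.png

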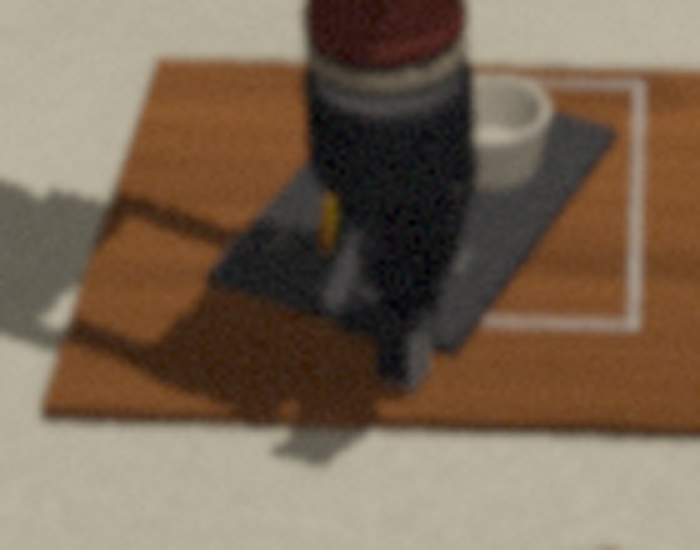

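The side crop shows the fingertip at about (400,380), just outside the slate's short edge near the push corner at (455,345). Now I close in slowly.

Call:
move_arm(
  plan=[
    [[0, 0.04, 0.01], [0, 0, 0], 0],
    [[0, 0.08, 0.02], [0, 0, 0], 0],
    [[0, 0.12, 0.03], [0, 0, 0], 0],
    [[0, 0.16, 0.03], [0, 0, 0], 0],
    [[0, 0.2, 0.03], [0, 0, 0], 0],
    [[0, 0.24, 0.03], [0, 0, 0], 0],
    [[0, 0.28, 0.03], [0, 0, 0], 0],
    [[0, 0.31, 0.03], [0, 0, 0], 0],
    [[0, 0.31, 0.03], [0, 0, 0], 0],
  ],
)

```text
t: 5.65
ee_pos: [0.4703, -0.2093, 0.0153]
eef_rot: [180.0, 0.0, 148.0]
force: [0.2, -0.9, -0.1]
grip_width: 0.003
finger_force: 0.0
```

Call:
move_arm(
  plan=[
    [[0, 0.03, 0], [0, 0, 0], 0],
    [[0, 0.06, 0], [0, 0, 0], 0],
    [[0, 0.09, 0], [0, 0, 0], 0],
    [[0, 0.11, 0], [0, 0, 0], 0],
    [[0, 0.11, 0], [0, 0, 0], 0],
  ],
)

```text
t: 6.15
ee_pos: [0.4728, -0.2058, 0.0155]
eef_rot: [180.0, 0.0, 148.0]
force: [0.3, -0.4, 1.5]
grip_width: 0.0
finger_force: 0.8
```

```bash
python3 - <<'E'
from h import *
s=state();a=np.radians(-121.95);d=s["ee_pos"][:2]*1000-Bq[:2];print(s["force"],"slate frame tool",d@[np.cos(a),np.sin(a)],d@[-np.sin(a),np.cos(a)])
E
```

```text
[ 0.30011769 -0.37250063  1.47012887] slate frame tool 199.870172696404 118.2272718442584
```

```bash
cat >> h.py <<'E'
def arc(th0,th1,c,y0,y1,n):
    s=state()
    for i in range(1,n+1):
        f=i/n;th=th0+f*(th1-th0);p=s2w(np.array([*Bq[:2],th]),c,y0+f*(y1-y0));g,r=go(*p,.0155,th+270,s)
        print([list(map(float,np.round([g[0],g[1],0],2))),[0,0,round(float(r),2)],0],end=", ")
    print()
E
python3 -c "
from h import *
arc(-121.95,-113,199.2,118,113,20)"
```

```text
[[-0.03, 0.04, 0.0], [0, 0, -0.08], 0], [[-0.06, 0.06, 0.0], [0, 0, -0.15], 0], [[-0.09, 0.09, 0.0], [0, 0, -0.23], 0], [[-0.12, 0.11, 0.0], [0, 0, -0.3], 0], [[-0.16, 0.14, 0.0], [0, 0, -0.38], 0], [[-0.19, 0.16, 0.0], [0, 0, -0.45], 0], [[-0.22, 0.18, 0.0], [0, 0, -0.53], 0], [[-0.25, 0.21, 0.0], [0, 0, -0.6], 0], [[-0.28, 0.23, 0.0], [0, 0, -0.68], 0], [[-0.31, 0.26, 0.0], [0, 0, -0.75], 0], [[-0.34, 0.28, 0.0], [0, 0, -0.82], 0], [[-0.37, 0.31, 0.0], [0, 0, -0.9], 0], [[-0.4, 0.33, 0.0], [0, 0, -0.97], 0], [[-0.43, 0.36, 0.0], [0, 0, -1.05], 0], [[-0.46, 0.38, 0.0], [0, 0, -1.12], 0], [[-0.49, 0.41, 0.0], [0, 0, -1.2], 0], [[-0.52, 0.44, 0.0], [0, 0, -1.27], 0], [[-0.55, 0.46, 0.0], [0, 0, -1.35], 0], [[-0.58, 0.49, 0.0], [0, 0, -1.42], 0], [[-0.61, 0.52, 0.0], [0, 0, -1.5], 0],
```

Call:
move_arm(
  plan=[
    [[-0.02, 0.02, 0], [0, 0, -0.05], 0],
    [[-0.05, 0.04, 0], [0, 0, -0.12], 0],
    [[-0.08, 0.07, 0], [0, 0, -0.2], 0],
    [[-0.11, 0.1, 0], [0, 0, -0.28], 0],
    [[-0.14, 0.12, 0], [0, 0, -0.35], 0],
    [[-0.18, 0.15, 0], [0, 0, -0.43], 0],
    [[-0.21, 0.17, 0], [0, 0, -0.5], 0],
    [[-0.24, 0.2, 0], [0, 0, -0.58], 0],
    [[-0.27, 0.22, 0], [0, 0, -0.66], 0],
    [[-0.3, 0.25, 0], [0, 0, -0.74], 0],
    [[-0.34, 0.28, 0], [0, 0, -0.82], 0],
    [[-0.37, 0.31, 0], [0, 0, -0.9], 0],
    [[-0.4, 0.33, 0], [0, 0, -0.97], 0],
    [[-0.43, 0.36, 0], [0, 0, -1.05], 0],
    [[-0.46, 0.38, 0], [0, 0, -1.12], 0],
    [[-0.49, 0.41, 0], [0, 0, -1.2], 0],
    [[-0.52, 0.44, 0], [0, 0, -1.28], 0],
    [[-0.55, 0.46, 0], [0, 0, -1.36], 0],
    [[-0.58, 0.49, 0], [0, 0, -1.44], 0],
    [[-0.6, 0.51, 0], [0, 0, -1.5], 0],
  ],
)

```text
t: 8.15
ee_pos: [0.5046, -0.2036, 0.0156]
eef_rot: [-179.8, 0.2, 157.1]
force: [-1.2, -7.1, -0.4]
grip_width: 0.0
finger_force: 4.6
```

```bash
python3 - <<'E'
from h import *
s=state();print(s["force"])
im=avg("top",3);b,d=masks(im);print(fitrect(im,d,(-.01,.19,-.01,.13),.022,[478,27,-117]))
z=cv2.resize(im["pixels"][195:290,235:365,::-1],None,fx=4,fy=4,interpolation=cv2.INTER_CUBIC)
sd=get_image("side");y=cv2.resize(sd["pixels"][195:295,160:300,::-1],None,fx=4,fy=4,interpolation=cv2.INTER_CUBIC)[:,:]
cv2.imwrite("pics/t3.png",z)
E
```

```text
[-1.16372048 -7.13682816 -0.4443678 ]
(array([ 480.16012226,   28.4415374 , -113.56972928]), np.float64(0.20090778979910817))
```

View pics/t3.png

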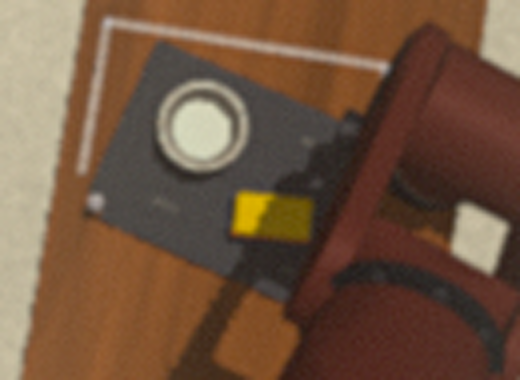

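The crop shows the slate turned, its notch still on the peg at (96,202), and both objects in place; the arm hides the push corner. Continuing.

```bash
python3 -c "
from h import *
arc(-113,-104.5,199.2,112.5,108,20)"
```

```text
[[0.01, 0.07, 0.0], [0, 0, -0.06], 0], [[-0.02, 0.09, 0.0], [0, 0, -0.13], 0], [[-0.05, 0.11, 0.0], [0, 0, -0.2], 0], [[-0.08, 0.14, 0.0], [0, 0, -0.27], 0], [[-0.11, 0.16, 0.0], [0, 0, -0.34], 0], [[-0.14, 0.18, 0.0], [0, 0, -0.41], 0], [[-0.17, 0.2, 0.0], [0, 0, -0.48], 0], [[-0.2, 0.22, 0.0], [0, 0, -0.56], 0], [[-0.23, 0.24, 0.0], [0, 0, -0.63], 0], [[-0.26, 0.27, 0.0], [0, 0, -0.7], 0], [[-0.29, 0.29, 0.0], [0, 0, -0.77], 0], [[-0.32, 0.31, 0.0], [0, 0, -0.84], 0], [[-0.35, 0.34, 0.0], [0, 0, -0.91], 0], [[-0.38, 0.36, 0.0], [0, 0, -0.98], 0], [[-0.41, 0.38, 0.0], [0, 0, -1.05], 0], [[-0.44, 0.41, 0.0], [0, 0, -1.12], 0], [[-0.46, 0.43, 0.0], [0, 0, -1.19], 0], [[-0.49, 0.46, 0.0], [0, 0, -1.26], 0], [[-0.52, 0.48, 0.0], [0, 0, -1.33], 0], [[-0.55, 0.5, 0.0], [0, 0, -1.41], 0],
```

Call:
move_arm(
  plan=[
    [[-0.03, 0.02, 0], [0, 0, -0.07], 0],
    [[-0.06, 0.04, 0], [0, 0, -0.14], 0],
    [[-0.09, 0.06, 0], [0, 0, -0.21], 0],
    [[-0.12, 0.09, 0], [0, 0, -0.28], 0],
    [[-0.15, 0.11, 0], [0, 0, -0.35], 0],
    [[-0.18, 0.13, 0], [0, 0, -0.42], 0],
    [[-0.21, 0.15, 0], [0, 0, -0.49], 0],
    [[-0.24, 0.17, 0], [0, 0, -0.56], 0],
    [[-0.27, 0.19, 0], [0, 0, -0.63], 0],
    [[-0.3, 0.22, 0], [0, 0, -0.7], 0],
    [[-0.33, 0.24, 0], [0, 0, -0.77], 0],
    [[-0.36, 0.26, 0], [0, 0, -0.84], 0],
    [[-0.39, 0.29, 0], [0, 0, -0.91], 0],
    [[-0.42, 0.31, 0], [0, 0, -0.98], 0],
    [[-0.45, 0.33, 0], [0, 0, -1.05], 0],
    [[-0.48, 0.36, 0], [0, 0, -1.12], 0],
    [[-0.5, 0.38, 0], [0, 0, -1.19], 0],
    [[-0.53, 0.41, 0], [0, 0, -1.26], 0],
    [[-0.56, 0.43, 0], [0, 0, -1.33], 0],
    [[-0.58, 0.45, 0], [0, 0, -1.4], 0],
  ],
)

```text
t: 10.35
ee_pos: [0.5353, -0.1978, 0.0161]
eef_rot: [-179.7, 0.5, 165.5]
force: [2.5, -11.0, -3.6]
grip_width: 0.0
finger_force: 4.6
```

```bash
cat >> h.py <<'E'
def edgefit(im,th0,z=.022):
    """slate angle from the visible long edge y=130 (and short edge x=-10): subpixel dark/bright crossings along normals"""
    g=cv2.GaussianBlur(im["pixels"],(0,0),.6).astype(np.float32)[...,0] # red: wood bright, slate dark
    def line(pts,nrm,q):
        out=[]
        for x,y in pts:
            t=np.arange(-8,8.01,.25);P=[s2w(q,x+nrm[0]*k,y+nrm[1]*k) for k in t]
            uv=np.array([w2px(im,np.append(p,z)) for p in P],np.float32)
            v=cv2.remap(g,uv[:,:1],uv[:,1:],cv2.INTER_CUBIC).ravel();dv=np.diff(v);i=dv.argmax()
            if dv[max(0,i-4):i+5].sum()>20: 
                w=np.clip(dv[max(0,i-6):i+7],0,None);out.append((x,y,(w*t[max(0,i-6):i+7]).sum()/w.sum()))
        return np.array(out)
    q=np.array([*Bq[:2],th0]);res=[]
    for _ in range(3):
        A=line([(x,130) for x in range(0,105,5)],(0,1),q)
        k=np.polyfit(A[:,0],A[:,2],1) if len(A)>5 else (np.nan,np.nan);r=A[:,2]-np.polyval(k,A[:,0])
        ok=abs(r)<1.5*max(r.std(),.2);k=np.polyfit(A[ok,0],A[ok,2],1);q[2]+=np.degrees(k[0])
    return q[2],k[1],len(A),r.std()
E
python3 - <<'E'
from h import *
s=state();print(s["force"])
im=avg("top",4);print(edgefit(im,-104.5),edgefit(im,-106))
E
```

```text
[  2.52898315 -11.01664069  -3.62272944]
(np.float64(-110.50442164258286), np.float64(3.4536081367981644), 10, np.float64(1.0373454567556157)) (np.float64(-110.23567391872183), np.float64(3.0178957630103), 10, np.float64(1.046938572584281))
```

```bash
python3 - <<'E'
from h import *
im=avg("top",3)
z=cv2.resize(im["pixels"][195:290,235:365,::-1],None,fx=5,fy=5,interpolation=cv2.INTER_CUBIC)
sd=avg("side",3);y=cv2.resize(sd["pixels"][195:290,180:300,::-1],None,fx=5,fy=5,interpolation=cv2.INTER_CUBIC)
k=np.zeros((590,800,3),np.uint8);k[:475,:400]=z[:,:400];k[:475,400:]=y[:,:400]
u=y.shape;k=np.hstack([cv2.resize(z,(420,307)),cv2.resize(y,(380,307))]);cv2.imwrite("pics/b4.png",k)
E
```

```text
(no output)
```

View pics/b4.png

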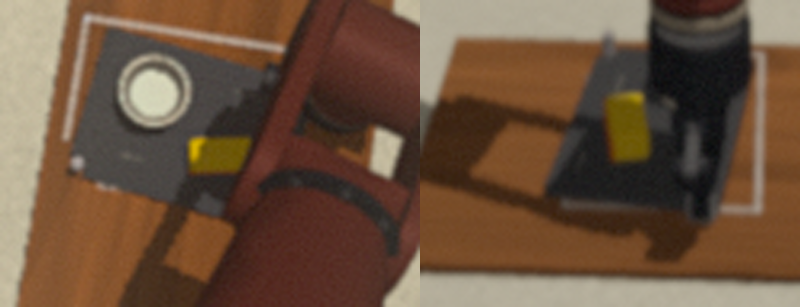

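The picture shows the slate about 5° short of square, the notch still seated (peg at (78,162)) and its load in place. I'll estimate the remaining turn from the tool position.

```bash
python3 - <<'E'
from h import *
s=state();d=s["ee_pos"][:2]*1000-Bq[:2];print(s["ee_pos"],s["eef_rot"][2],s["force"])
for th in(-107,-106,-105,-104,-103):
    a=np.radians(th);print(th,d@[np.cos(a),np.sin(a)],d@[-np.sin(a),np.cos(a)])
arc(-105,-101,199.2,107,105,2)
im=avg("top",2);b,m=masks(im);m=m.astype(float)
# left part only: compare dark mask, x<95 mm side
h=cv2.cvtColor(im["pixels"],cv2.COLOR_RGB2HSV);dk=((h[...,1]<80)&(h[...,2]<95)).astype(np.uint8)
for th in np.arange(-108,-100,.5):
    q=np.array([*Bq[:2],th]);n=0
    for x in range(0,75,3):
        for k in np.arange(-8,8,.5):
            u,v=w2px(im,np.append(s2w(q,x,-10-k),.022));n+=(dk[int(round(v)),int(round(u))]==(k<0))
    print(th,n,end="; ")
E
```

```text
[ 0.53531957 -0.19784517  0.01617614] 165.4570776401675 [  2.83990017 -10.32442129  -4.52211895]
-107 197.70797240597912 120.07266745463609
-106 199.77341751858873 116.60389991547733
-105 201.77800971297359 113.09961369883703
-104 203.72113837093244 109.56087624424346
-103 205.6022115966525 105.98876548540585
[[0.0, 0.16, 0.0], [0, 0, -0.26], 0], [[-0.14, 0.26, 0.0], [0, 0, -0.59], 0], 
-108.0 670; -107.5 686; -107.0 698; -106.5 709; -106.0 716; -105.5 718; -105.0 714; -104.5 712; -104.0 703; -103.5 694; -103.0 686; -102.5 672; -102.0 664; -101.5 651; -101.0 639; -100.5 628;
```

Call:
move_arm(
  plan=[
    [[-0.02, 0.01, 0], [0, 0, -0.05], 0],
    [[-0.04, 0.03, 0], [0, 0, -0.1], 0],
    [[-0.06, 0.05, 0], [0, 0, -0.15], 0],
    [[-0.08, 0.06, 0], [0, 0, -0.2], 0],
    [[-0.1, 0.08, 0], [0, 0, -0.25], 0],
    [[-0.12, 0.1, 0], [0, 0, -0.3], 0],
    [[-0.14, 0.12, 0], [0, 0, -0.35], 0],
    [[-0.16, 0.13, 0], [0, 0, -0.4], 0],
    [[-0.18, 0.15, 0], [0, 0, -0.45], 0],
    [[-0.2, 0.17, 0], [0, 0, -0.5], 0],
    [[-0.22, 0.19, 0], [0, 0, -0.55], 0],
    [[-0.24, 0.21, 0], [0, 0, -0.6], 0],
    [[-0.26, 0.22, 0], [0, 0, -0.65], 0],
    [[-0.28, 0.24, 0], [0, 0, -0.7], 0],
  ],
)

```text
t: 12.35
ee_pos: [0.5505, -0.1934, 0.0173]
eef_rot: [-179.5, 0.8, 169.7]
force: [4.9, -14.0, -3.6]
grip_width: -0.002
finger_force: 6.3
```

```bash
python3 - <<'E'
from h import *
s=state();print(s["ee_pos"],s["eef_rot"],s["force"])
# retreat targets: out along slate +x 20 mm
q=np.array([*Bq[:2],-101.]);print(go(.45,.2,.2,170))
im=avg("top",3)
h=cv2.cvtColor(im["pixels"],cv2.COLOR_RGB2HSV);dk=((h[...,1]<80)&(h[...,2]<95)).astype(np.uint8)
for th in np.arange(-105,-97,.5):
    q=np.array([*Bq[:2],th]);n=0
    for x in range(0,75,3):
        for k in np.arange(-8,8,.5):
            u,v=w2px(im,np.append(s2w(q,x,-10-k),.022));n+=(dk[int(round(v)),int(round(u))]==(k<0))
    print(th,n,end="; ")
E
```

```text
[ 0.55054341 -0.1933642   0.01727616] [-179.46337936    0.81784556  169.68680012] [  4.88854423 -13.98147832  -3.56703342]
(array([ 4.234,  9.225, -4.568]), np.float64(-0.052))
-105.0 628; -104.5 644; -104.0 659; -103.5 674; -103.0 690; -102.5 707; -102.0 722; -101.5 732; -101.0 737; -100.5 731; -100.0 717; -99.5 701; -99.0 687; -98.5 674; -98.0 662; -97.5 647;
```

Call:
move_arm(
  plan=[
    [[-0.02, 0.01, 0], [0, 0, -0.03], 0],
    [[-0.04, 0.02, 0], [0, 0, -0.06], 0],
    [[-0.06, 0.03, 0], [0, 0, -0.09], 0],
    [[-0.07, 0.04, 0], [0, 0, -0.12], 0],
    [[-0.08, 0.05, 0], [0, 0, -0.15], 0],
    [[-0.08, 0.05, 0], [0, 0, -0.15], 0],
  ],
)

```text
t: 13.1
ee_pos: [0.5543, -0.1921, 0.0174]
eef_rot: [-179.4, 0.8, 170.6]
force: [4.8, -13.8, -3.7]
grip_width: -0.001
finger_force: 6.2
```

```bash
python3 - <<'E'
from h import *
s=state();print(s["ee_pos"],s["eef_rot"],s["force"])
im=avg("top",3)
h=cv2.cvtColor(im["pixels"],cv2.COLOR_RGB2HSV);dk=((h[...,1]<80)&(h[...,2]<95)).astype(np.uint8)
for th in np.arange(-102.5,-97,.25):
    q=np.array([*Bq[:2],th]);n=0
    for x in range(0,75,3):
        for k in np.arange(-8,8,.5):
            u,v=w2px(im,np.append(s2w(q,x,-10-k),.022));n+=(dk[int(round(v)),int(round(u))]==(k<0))
    print(th,n,end="; ")
E
```

```text
[ 0.55434807 -0.19208934  0.01741269] [-179.44803485    0.84878796  170.5743017 ] [  4.82246517 -13.80437064  -3.70445921]
-102.5 688; -102.25 696; -102.0 707; -101.75 715; -101.5 724; -101.25 728; -101.0 731; -100.75 731; -100.5 732; -100.25 727; -100.0 724; -99.75 715; -99.5 710; -99.25 704; -99.0 696; -98.75 691; -98.5 685; -98.25 679; -98.0 673; -97.75 665; -97.5 658; -97.25 651;
```

Now I back off along the slate's +x, rise, and travel to above the remote so the slate can be measured unobstructed.

Call:
move_arm(
  plan=[
    [[0, -0.1, 0], [0, 0, -0.15], 0],
    [[0, -0.3, 0], [0, 0, -0.15], 0],
    [[0, -0.6, 0], [0, 0, -0.15], 0],
    [[0, -0.7, -0.5], [0, 0, -0.15], 0],
    [[0, -0.7, -1.5], [0, 0, -0.15], 0],
    [[0, -0.7, -2.6], [0, 0, -0.15], 0],
    [[0, -0.7, -3.7], [0, 0, -0.15], 0],
    [[0, -0.7, -4.3], [0, 0, -0.15], 0],
    [[0, -0.7, -4.5], [0, 0, -0.15], 0],
    [[0, -0.7, -4.5], [0, 0, -0.15], 0],
  ],
)

```text
t: 14.25
ee_pos: [0.5445, -0.2138, 0.196]
eef_rot: [-180.0, 0.1, 171.4]
force: [0.6, 0.2, -0.1]
grip_width: -0.001
finger_force: 0.0
```

```bash
python3 - <<'E'
from h import *
s=state();print(s["eef_rot"],s["force"],go(.4327,.330,.12,170.5))
E
```

```text
[-1.79971147e+02  9.01474659e-02  1.71417019e+02] [ 0.63065809  0.20711381 -0.14120753] (array([ 4.793, 13.025,  1.899]), np.float64(0.153))
```

Call:
move_arm(
  plan=[
    [[0.2, 0.6, 0], [0, 0, 0], 0],
    [[0.6, 1.6, 0], [0, 0, 0], 0],
    [[4.8, 13, 0], [0, 0, 0], 0],
    [[4.8, 13, 0], [0, 0, 0], 0],
    [[4.8, 13, 0], [0, 0, 0], 0],
    [[4.8, 13, 0], [0, 0, 0], 0],
    [[4.8, 13, 0], [0, 0, 0], 0],
    [[4.8, 13, 0], [0, 0, 0], 0],
    [[4.8, 13, 0], [0, 0, 0], 0],
    [[4.8, 13, 0], [0, 0, 0], 0],
    [[4.8, 13, 0], [0, 0, 0], 0],
    [[4.8, 13, 0], [0, 0, 0], 0],
    [[4.8, 13, 0], [0, 0, 0], 0],
    [[4.8, 13, 0], [0, 0, 0], 0],
    [[4.8, 13, 0], [0, 0, 0], 0],
  ],
)

```text
t: 15.75
ee_pos: [0.4311, 0.3279, 0.1932]
eef_rot: [-179.8, -0.2, 171.4]
force: [0.6, -0.2, 0.2]
grip_width: 0.001
finger_force: 0.0
```

```bash
python3 - <<'E'
from h import *
s=state();print(s["t"],s["ee_pos"])
im=avg("top",6);b,d=masks(im)
Sq,e=fitrect(im,d,(-.01,.19,-.01,.13),.022,[478,27,-100]);print("slate",Sq,e)
B2,e=fitrect(im,b,(-.035,.265,-.145,.310),.012,[478,27,-99]);print("board",B2,e)
S=6;u0,v0=235,195
z=cv2.resize(im["pixels"][v0:v0+95,u0:u0+130,::-1],None,fx=S,fy=S,interpolation=cv2.INTER_CUBIC)
for q,col in((Sq,(0,0,255)),(Bq,(255,255,0))):
    P=np.array([w2px(im,np.append(s2w(q,x,y),.022)) for x,y in((-10,-10),(190,-10),(190,130),(-10,130))])
    cv2.polylines(z,[np.round((P-[u0,v0]+.5)*S).astype(int)],True,col,1)
cv2.imwrite("pics/crop5.png",z)
E
```

```text
15.75 [0.43106838 0.32793412 0.19318543]
slate [ 480.59953315   28.00600021 -102.46915859] 0.05122004990900042
board [ 480.60955088   27.1072356  -100.25795062] 0.025341056974444
```

View pics/crop5.png

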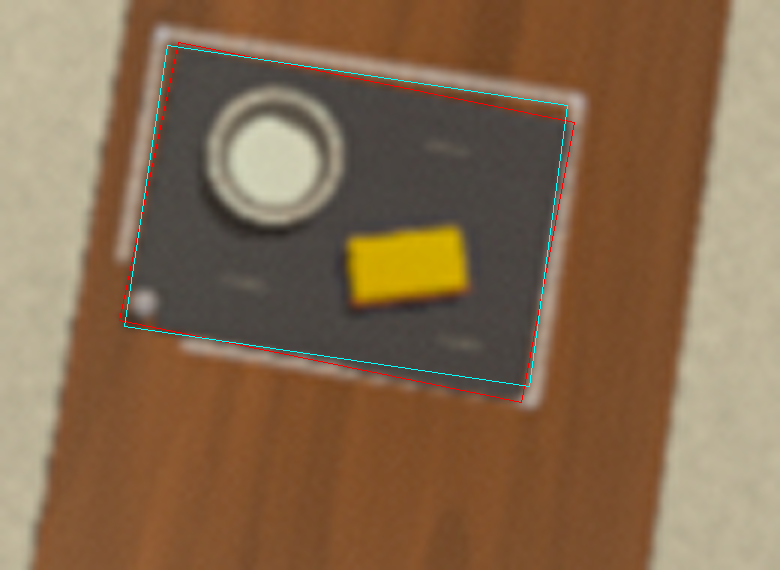

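The slate is inside the outline, but the wood strip along its top edge widens to the right (crop (570,110)), so about 2° are still missing. The mask fit is too coarse here; I'll measure the edges to subpixel accuracy.

```bash
cat >> h.py <<'E'
def prof(im,ch,p0,p1,n,z,q,half=9):
    """sample channel ch along normals n at points p0..p1 (mm, frame q): t, profiles"""
    t=np.arange(-half,half+.01,.2);S=np.linspace(0,1,40);out=[]
    for f in S:
        c=np.array(p0)*(1-f)+np.array(p1)*f
        uv=np.array([w2px(im,np.append(s2w(q,*(c+k*np.array(n))),z)) for k in t],np.float32)
        out.append(cv2.remap(ch,uv[:,:1],uv[:,1:],cv2.INTER_CUBIC).ravel())
    L=np.hypot(*(np.array(p1)-p0));return t,S*L,np.array(out)
def robust(s,e):
    ok=np.isfinite(e)
    for _ in range(4):
        k=np.polyfit(s[ok],e[ok],1);r=e-np.polyval(k,s);ok=np.isfinite(e)&(abs(r)<max(2*np.nanstd(r[ok]),.15))
    return np.degrees(k[0]),np.polyval(k,s.mean()),r[ok].std(),ok.sum()
def cross(t,P,lev,rise=True):
    e=[]
    for v in P:
        i=np.nonzero((v[:-1]<lev)&(v[1:]>=lev))[0] if rise else np.nonzero((v[:-1]>=lev)&(v[1:]<lev))[0]
        e.append(t[i[0]]+.2*(lev-v[i[0]])/(v[i[0]+1]-v[i[0]]) if len(i) else np.nan)
    return np.array(e)
def measure(im,th):
    R,G,B=[np.ascontiguousarray(im["pixels"][...,i]).astype(np.float32) for i in range(3)]
    q=np.array([*Bq[:2],th])
    for nm,a,b,n in(("slate y130",(10,130),(180,130),(0,1)),("slate y-10",(15,-10),(180,-10),(0,-1)),("slate x-10",(-10,20),(-10,120),(-1,0)),("slate x190",(190,0),(190,120),(1,0))):
        t,s,P=prof(im,R,a,b,n,.022,q);sg={"slate y130":1,"slate y-10":-1,"slate x-10":1,"slate x190":-1}[nm]
        r=robust(s,cross(t,P,88));print(nm,"angle %.2f off %.2f std %.2f n %d"%(th+sg*r[0],*r[1:]))
    for nm,a,b,n in(("line y",(0,135.5),(185,135.5),(0,1)),("line x",(195.5,60),(195.5,130),(1,0)),("line x-",(-15.5,50),(-15.5,130),(-1,0))):
        t,s,P=prof(im,B,a,b,n,.012,Bq,5);w=np.clip(P-P.min(1,keepdims=True)-30,0,None);e=(w*t).sum(1)/w.sum(1)
        r=robust(s,e);print(nm,"angle %.2f off %.2f std %.2f n %d"%(Bq[2]+(-1 if nm=="line x" else 1)*r[0],*r[1:]))
    for nm,a,b,n in(("board x265",(265,-130),(265,295),(1,0)),("board x-35",(-35,-130),(-35,295),(-1,0))):
        t,s,P=prof(im,B,a,b,n,.012,Bq);r=robust(s,cross(t,P,90));print(nm,"angle %.2f off %.2f std %.2f n %d"%(Bq[2]+(-1 if "265" in nm else 1)*r[0],*r[1:]))
E
python3 - <<'E'
from h import *
im=avg("top",6);print(im["pixels"][225,285],im["pixels"][265,250]);measure(im,-101)
E
```

```text
[207 204 178] [123  78  46]
slate y130 angle -102.00 off -2.47 std 0.33 n 35
slate y-10 angle -102.62 off -0.35 std 0.53 n 36
slate x-10 angle -101.82 off -1.57 std 0.43 n 36
slate x190 angle -101.40 off -2.53 std 0.33 n 39
line y angle -100.20 off 0.41 std 0.09 n 40
line x angle -100.59 off 0.54 std 0.26 n 39
line x- angle -100.29 off -0.20 std 0.09 n 38
board x265 angle -100.19 off -1.28 std 0.15 n 33
board x-35 angle -100.26 off -1.48 std 0.36 n 39
```

Target yaw is about −100.2° and the slate is at about −101.9°, so 1.7° remain. I go back for a short final push.

Call:
move_arm(
  plan=[
    [[-0.2, -0.6, 0], [0, 0, 0], 0],
    [[-0.6, -1.6, 0], [0, 0, 0], 0],
    [[-4.8, -13, 0], [0, 0, 0], 0],
    [[-4.8, -13, 0], [0, 0, 0], 0],
    [[-4.8, -13, 0], [0, 0, 0], 0],
    [[-4.8, -13, 0], [0, 0, 0], 0],
    [[-4.8, -13, 0], [0, 0, 0], 0],
    [[-4.8, -13, 0], [0, 0, 0], 0],
    [[-4.8, -13, 0], [0, 0, 0], 0],
    [[-4.8, -13, 0], [0, 0, 0], 0],
    [[-4.8, -13, 0], [0, 0, 0], 0],
    [[-4.8, -13, 0], [0, 0, 0], 0],
    [[-4.8, -13, 0], [0, 0, 0], 0],
    [[-4.8, -13, 0], [0, 0, 0], 0],
    [[-4.8, -13, 0], [0, 0, 0], 0],
    [[-4.8, -13, 0], [0, 0, 0], 0],
  ],
)

```text
t: 17.95
ee_pos: [0.544, -0.2118, 0.1952]
eef_rot: [180.0, -0.0, 171.5]
force: [0.1, 0.1, -0.1]
grip_width: 0.001
finger_force: 0.0
```

Call:
move_arm(
  plan=[
    [[0, 0, 0.5], [0, 0, 0], 0],
    [[0, 0, 1.2], [0, 0, 0], 0],
    [[0, 0, 2.0], [0, 0, 0], 0],
    [[0, 0, 2.8], [0, 0, 0], 0],
    [[0, 0, 3.5], [0, 0, 0], 0],
    [[0, 0, 4.0], [0, 0, 0], 0],
    [[0, 0, 4.3], [0, 0, 0], 0],
    [[0, 0, 4.45], [0, 0, 0], 0],
    [[0, 0, 4.5], [0, 0, 0], 0],
    [[0, 0, 4.5], [0, 0, 0], 0],
  ],
)

```text
t: 18.95
ee_pos: [0.545, -0.2135, 0.0162]
eef_rot: [-180.0, 0.1, 171.4]
force: [0.1, -0.5, 0.1]
grip_width: 0.001
finger_force: 0.0
```

```bash
python3 - <<'E'
from h import *
s=state();print(s["ee_pos"],s["eef_rot"],s["force"],go(.5543,-.1921,.016,170.6),go(.5589,-.1896,.016,172.3))
E
```

```text
[ 0.54501211 -0.21351612  0.01619305] [-1.79970159e+02  8.50655301e-02  1.71446234e+02] [ 0.13863916 -0.51167396  0.06634599] (array([-0.15 ,  0.564,  0.005]), np.float64(0.141)) (array([-0.254,  0.643,  0.005]), np.float64(-0.142))
```

Call:
move_arm(
  plan=[
    [[-0.04, 0.1, 0], [0, 0, 0], 0],
    [[-0.08, 0.2, 0], [0, 0, 0], 0],
    [[-0.12, 0.3, 0], [0, 0, -0.03], 0],
    [[-0.15, 0.38, 0], [0, 0, -0.05], 0],
    [[-0.15, 0.44, 0], [0, 0, -0.06], 0],
    [[-0.16, 0.49, 0], [0, 0, -0.07], 0],
    [[-0.17, 0.52, 0], [0, 0, -0.08], 0],
    [[-0.18, 0.55, 0], [0, 0, -0.09], 0],
    [[-0.2, 0.58, 0], [0, 0, -0.1], 0],
    [[-0.22, 0.61, 0], [0, 0, -0.11], 0],
    [[-0.24, 0.64, 0], [0, 0, -0.12], 0],
    [[-0.26, 0.66, 0], [0, 0, -0.13], 0],
    [[-0.28, 0.68, 0], [0, 0, -0.14], 0],
    [[-0.28, 0.68, 0], [0, 0, -0.14], 0],
  ],
)

```text
t: 20.35
ee_pos: [0.5606, -0.1903, 0.0156]
eef_rot: [-179.8, 0.2, 172.3]
force: [0.9, -6.2, -1.6]
grip_width: 0.005
finger_force: 3.0
```

```bash
python3 - <<'E'
from h import *
s=state();print(s["ee_pos"],s["eef_rot"],s["force"],go(.5589,-.1896,.016,172.3))
im=avg("top",4);R=np.ascontiguousarray(im["pixels"][...,0]).astype(np.float32);q=np.array([*Bq[:2],-101.])
t,S,P=prof(im,R,(-10,20),(-10,120),(-1,0),.022,q);r=robust(S,cross(t,P,88));print(-101+r[0],r)
t,S,P=prof(im,R,(15,-10),(80,-10),(0,-1),.022,q);r=robust(S,cross(t,P,88));print(-101-r[0],r)
t,S,P=prof(im,R,(5,130),(85,130),(0,1),.022,q);r=robust(S,cross(t,P,88));print(-101+r[0],r)
E
```

```text
[ 0.560628   -0.19028657  0.01561012] [-179.80887018    0.21113273  172.2693921 ] [ 0.90303994 -6.23801955 -1.62254714] (array([ 0.045,  0.011, -0.01 ]), np.float64(-0.005))
-100.53370729189481 (np.float64(0.4662927081051841), np.float64(-0.4051007608427557), np.float64(0.38102312691319545), np.int64(39))
-100.03132159347575 (np.float64(-0.9686784065242524), np.float64(-2.389187855041505), np.float64(0.3046135691877259), np.int64(33))
-100.31754501559314 (np.float64(0.6824549844068571), np.float64(-0.8892410126183883), np.float64(0.1508751724748868), np.int64(30))
```

That reads about −100.3°, on target. I back off and measure again from above the remote.

Call:
move_arm(
  plan=[
    [[0, -0.1, 0], [0, 0, 0], 0],
    [[0, -0.3, 0], [0, 0, 0], 0],
    [[0, -0.6, 0], [0, 0, 0], 0],
    [[0, -0.7, -0.5], [0, 0, 0], 0],
    [[0, -0.7, -1.5], [0, 0, 0], 0],
    [[0, -0.7, -2.6], [0, 0, 0], 0],
    [[0, -0.7, -3.7], [0, 0, 0], 0],
    [[0, -0.7, -4.3], [0, 0, 0], 0],
    [[0, -0.7, -4.5], [0, 0, 0], 0],
    [[0, -0.7, -4.5], [0, 0, 0], 0],
  ],
)

```text
t: 21.55
ee_pos: [0.5559, -0.2167, 0.1962]
eef_rot: [-180.0, 0.1, 172.2]
force: [0.0, 0.0, -0.3]
grip_width: 0.0
finger_force: 0.0
```

```bash
python3 - <<'E'
from h import *
print(go(.4327,.330,.2,172))
E
```

```text
(array([ 4.897, 13.126, -0.095]), np.float64(0.04))
```

Call:
move_arm(
  plan=[
    [[0.2, 0.6, 0], [0, 0, 0], 0],
    [[0.6, 1.6, 0], [0, 0, 0], 0],
    [[4.9, 13.1, 0], [0, 0, 0], 0],
    [[4.9, 13.1, 0], [0, 0, 0], 0],
    [[4.9, 13.1, 0], [0, 0, 0], 0],
    [[4.9, 13.1, 0], [0, 0, 0], 0],
    [[4.9, 13.1, 0], [0, 0, 0], 0],
    [[4.9, 13.1, 0], [0, 0, 0], 0],
    [[4.9, 13.1, 0], [0, 0, 0], 0],
    [[4.9, 13.1, 0], [0, 0, 0], 0],
    [[4.9, 13.1, 0], [0, 0, 0], 0],
    [[4.9, 13.1, 0], [0, 0, 0], 0],
    [[4.9, 13.1, 0], [0, 0, 0], 0],
    [[4.9, 13.1, 0], [0, 0, 0], 0],
    [[4.9, 13.1, 0], [0, 0, 0], 0],
    [[4.9, 13.1, 0], [0, 0, 0], 0],
  ],
)

```text
t: 23.15
ee_pos: [0.4319, 0.328, 0.1942]
eef_rot: [-179.9, -0.1, 172.1]
force: [-0.3, -0.2, 0.3]
grip_width: -0.003
finger_force: 0.0
```

```bash
python3 - <<'E'
from h import *
im=avg("top",6);measure(im,-100.23)
S=6;u0,v0=235,195
cv2.imwrite("pics/crop6.png",cv2.resize(im["pixels"][v0:v0+95,u0:u0+130,::-1],None,fx=S,fy=S,interpolation=cv2.INTER_CUBIC))
print(go(.4327,.330,.06,172),state()["ee_pos"])
E
```

```text
slate y130 angle -100.41 off -1.25 std 0.25 n 34
slate y-10 angle -100.24 off -1.59 std 0.37 n 40
slate x-10 angle -100.53 off -1.15 std 0.30 n 36
slate x190 angle -100.32 off -2.78 std 0.23 n 39
line y angle -100.20 off 0.40 std 0.10 n 39
line x angle -100.29 off 0.27 std 0.08 n 36
line x- angle -100.31 off -0.23 std 0.07 n 36
board x265 angle -100.17 off -1.33 std 0.25 n 39
board x-35 angle -100.27 off -1.47 std 0.40 n 39
(array([-0.008,  0.021,  3.387]), np.float64(0.034)) [0.43225318 0.3291982  0.19548953]
```

View pics/crop6.png

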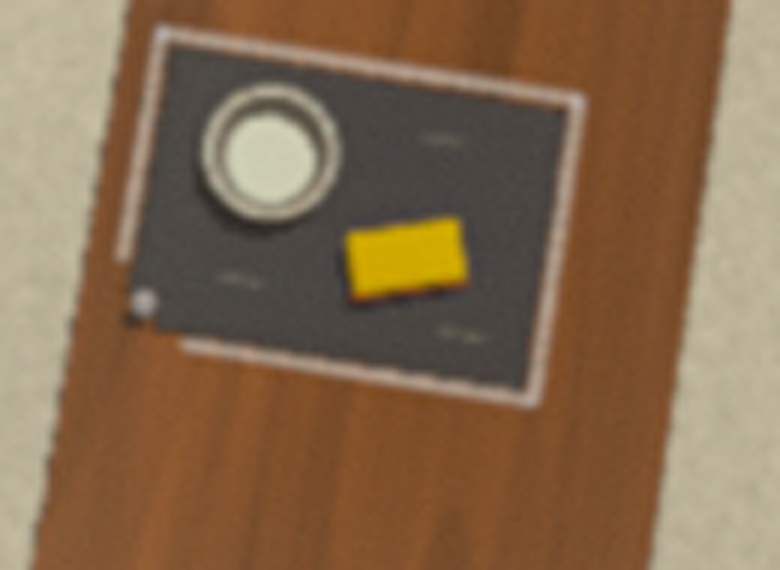

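The slate is square within about 0.1°, with an even gap to the outline; peg seated at (144,302), ramekin and cheese in place. Now the button: lower to about 8 mm above it first.

Call:
move_arm(
  plan=[
    [[0, 0.02, 0.5], [0, 0, 0], 0],
    [[0, 0.02, 1.3], [0, 0, 0], 0],
    [[0, 0.02, 2.1], [0, 0, 0], 0],
    [[0, 0.02, 2.8], [0, 0, 0], 0],
    [[0, 0.02, 3.2], [0, 0, 0], 0],
    [[0, 0.02, 3.35], [0, 0, 0], 0],
    [[0, 0.02, 3.4], [0, 0, 0], 0],
    [[0, 0.02, 3.4], [0, 0, 0], 0],
    [[0, 0.02, 3.4], [0, 0, 0], 0],
  ],
)

```text
t: 24.35
ee_pos: [0.4331, 0.3311, 0.0607]
eef_rot: [179.9, 0.1, 172.3]
force: [-0.2, 0.7, -0.1]
grip_width: 0.002
finger_force: 0.0
```

Call:
move_arm(
  plan=[
    [[0, 0, 0.08], [0, 0, 0], 0],
    [[0, 0, 0.15], [0, 0, 0], 0],
    [[0, 0, 0.2], [0, 0, 0], 0],
    [[0, 0, 0.24], [0, 0, 0], 0],
    [[0, 0, 0.28], [0, 0, 0], 0],
    [[0, 0, 0.32], [0, 0, 0], 0],
    [[0, 0, 0.35], [0, 0, 0], 0],
    [[0, 0, 0.38], [0, 0, 0], 0],
    [[0, 0, 0.38], [0, 0, 0], 0],
  ],
)

```text
t: 25.25
ee_pos: [0.4323, 0.3307, 0.0453]
eef_rot: [-180.0, -0.0, 172.3]
force: [-2.3, -2.3, 9.1]
grip_width: 0.003
finger_force: 4.6
```

Call:
move_arm(
  plan=[
    [[0, 0, -0.02], [0, 0, 0], 0],
    [[0, 0, -0.02], [0, 0, 0], 0],
  ],
)

```text
t: 25.45
ee_pos: [0.4322, 0.3307, 0.046]
eef_rot: [180.0, 0.0, 172.3]
force: [-2.8, -0.6, 8.0]
grip_width: -0.003
finger_force: 3.8
```

Call:
move_arm(
  plan=[
    [[0, 0, -0.02], [0, 0, 0], 0],
    [[0, 0, -0.02], [0, 0, 0], 0],
    [[0, 0, -0.02], [0, 0, 0], 0],
  ],
)

```text
t: 25.75
ee_pos: [0.4322, 0.3306, 0.046]
eef_rot: [180.0, 0.0, 172.3]
force: [-0.9, -0.7, 6.1]
grip_width: -0.001
finger_force: 2.6
```

At the halfway stop now (6 N, z steady at 0.046). Holding for over a second.

Call:
move_arm(
  plan=[
    [[0, 0, 0], [0, 0, 0], 0],
    [[0, 0, 0], [0, 0, 0], 0],
    [[0, 0, 0], [0, 0, 0], 0],
    [[0, 0, 0], [0, 0, 0], 0],
    [[0, 0, 0], [0, 0, 0], 0],
    [[0, 0, 0], [0, 0, 0], 0],
    [[0, 0, 0], [0, 0, 0], 0],
    [[0, 0, 0], [0, 0, 0], 0],
    [[0, 0, 0], [0, 0, 0], 0],
    [[0, 0, 0], [0, 0, 0], 0],
    [[0, 0, 0], [0, 0, 0], 0],
    [[0, 0, 0], [0, 0, 0], 0],
    [[0, 0, 0], [0, 0, 0], 0],
    [[0, 0, 0], [0, 0, 0], 0],
  ],
)

```text
t: 27.15
ee_pos: [0.4322, 0.3307, 0.0461]
eef_rot: [180.0, 0.0, 172.3]
force: [-0.6, -0.8, 5.8]
grip_width: -0.002
finger_force: 2.7
```

Call:
move_arm(
  plan=[
    [[0, 0, 0.05], [0, 0, 0], 0],
    [[0, 0, 0.1], [0, 0, 0], 0],
    [[0, 0, 0.14], [0, 0, 0], 0],
    [[0, 0, 0.18], [0, 0, 0], 0],
    [[0, 0, 0.22], [0, 0, 0], 0],
    [[0, 0, 0.24], [0, 0, 0], 0],
    [[0, 0, 0.24], [0, 0, 0], 0],
  ],
)

```text
t: 27.85
ee_pos: [0.4325, 0.3309, 0.0404]
eef_rot: [-179.9, -0.1, 172.3]
force: [-9.3, -5.7, 27.8]
grip_width: 0.002
finger_force: 14.2
```

Bottomed out (28 N at z 0.0404). Letting go.

Call:
move_arm(
  plan=[
    [[0, 0, 0], [0, 0, 0], 0],
    [[0, 0, -0.2], [0, 0, 0], 0],
    [[0, 0, -0.5], [0, 0, 0], 0],
    [[0, 0, -1.2], [0, 0, 0], 0],
    [[0, 0, -2.2], [0, 0, 0], 0],
    [[0, 0, -3.2], [0, 0, 0], 0],
    [[0, 0, -3.6], [0, 0, 0], 0],
    [[0, 0, -3.6], [0, 0, 0], 0],
    [[0, 0, -3.6], [0, 0, 0], 0],
  ],
)

```text
t: 28.75
ee_pos: [0.4314, 0.3302, 0.1791]
eef_rot: [-180.0, -0.1, 172.3]
force: [-0.9, -0.0, -0.9]
grip_width: 0.004
finger_force: 0.0
```

```bash
python3 - <<'E'
from h import *
im=avg("top",4);measure(im,-100.23);s=state();print(s["t"],s["ee_pos"],s["force"]);print(sign_off())
E
```

```text
slate y130 angle -100.39 off -1.30 std 0.30 n 37
slate y-10 angle -100.24 off -1.61 std 0.37 n 40
slate x-10 angle -100.50 off -1.06 std 0.30 n 36
slate x190 angle -100.32 off -2.80 std 0.19 n 36
line y angle -100.18 off 0.41 std 0.07 n 36
line x angle -100.25 off 0.27 std 0.11 n 39
line x- angle -100.25 off -0.20 std 0.09 n 38
board x265 angle -100.17 off -1.30 std 0.19 n 35
board x-35 angle -100.31 off -1.51 std 0.26 n 33
28.95 [0.43065297 0.32970982 0.17765279] [-0.13988364 -0.49947242  0.21132343]
the job is handed in; nothing more can be done
None
```

Job handed in at about 29 s: the slate is square to about 0.1° with its notch on the peg and its load in place, and the button was held at the halfway stop for over a second, pressed fully down and released; just before that hold it briefly took about 9 N and may have dipped under 1 mm past the stop.

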